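# Pack a turned master into its plaster mould and hold the mould shut for strapping

## Robot

A 6-joint arm with a two-finger parallel gripper is mounted at the origin on the work surface. World frame = base frame: x ahead of the robot, y to its left, z up, the work surface at z = 0. Lengths are in m, angles in rad, forces in N, time in s.
With the tool pointing down it reaches from about 0.375 to 0.9 m from the base axis. Payload 3.1 kg.
Tool frame: the origin (TCP) lies on the centre line of the jaws, within the pads' length; the fingertips stand 8 mm ahead of it and the grasp point (between the pads) lies 11 mm behind it; z points along the fingers, y is the line along which they close (so a half turn about z gives the same grasp; the last joint's range is limited). The gripper opens to 85 mm and grips with 20 to 120 N. Pads are 22 mm wide; open, the fingers measure 114 mm over their backs; the gripper's body (76 mm by 85 mm) begins 54 mm behind the grasp point. The pads swing forward as they close: fully open they stand 13 mm farther back than shut.
Start: joints at [0.929, 0.527, 1.433, -0, 1.181, -0.178], TCP at [0.279, 0.559, 0.239] pointing down, gripper open.
Joint ranges: [-3.08, 3.08], [-0.75, 2.2], [0.22, 2.44], [-1.43, 4.57], [0, 2.65], [-2.85, 2.85]. Speed limits (rad/s): [2.79, 2.79, 3.14, 3.14, 3.14, 3.14].

## Interface

Orientations are given as a unit quaternion [x, y, z, w].
In Python, from station import * gives the robot as it stands.
- The arm moves only by the tool play_rows, never from a script. Its argument "rows" is a list of rows, each a list of 3 entries, a list of its own where there are three numbers: the turn, a rotation vector about the tool's x, y, z in degrees, then the shift along the tool's x, y, z in mm, then the closure, from 0 (fully open) to 1 (shut). In form: [[[ax, ay, az], [dx, dy, dz], jaw], ...]. A call has 1 to 12 rows; each row shifts and turns the commanded pose from where the row before left it, along the tool's axes as they then stand; what a row does not reach is not made up. A row lasts 1/12 s, in which the tool goes at most 41.7 mm and 7.16 degrees, less where a joint would pass 70% of its speed; a pose out of reach is approached as far as the arm can. A call with a gripper value outside its range is refused whole. The fingers move at their own pace and stop on an object; "grip_force" is the grip in N (left out, the last holds). Time passes only in rows, so rows that do not move let the fingers close. It gives the time, the measured TCP pose, the force, the opening and the grip force at its end, in the units of the state.
- sense(): the state, without advancing time (a new reading comes with each control period).
- snapshot(name): name is "scene" or "side" or "wrist"; returns (picture, depth): 400x640x3 uint8, red, green, blue; 400x640 float32, m along the optical axis (not along the pixel's ray), 0 where there is no reading.
- get_calibration(name): a dict with "vfov" (degrees; the focal length in pixels is half the picture's height over the tangent of half this angle, whatever the lens; pixels are square), "cx", "cy" (the principal point, pixels), "xyz" and "attitude" of the camera in the world. Camera axes: x right, y down, z forward; pixel columns grow to the right and rows downward; lengths in m; the calibration is good to about 2 mm. The wrist camera is an equidistant fisheye: a pixel r from the principal point sees the ray r / f radians off the axis. A picture is of the moment at which its call begins: read the wrist's pose just before it. get_calibration takes no time and is no camera call; for the wrist camera it gives the pose at the moment of the call.
- sign_off(): hands the job in; it is judged then, once.
The state is a dict: "t": time; "q": joint angles; "qd": joint speeds; "tau": joint torques, N m; "tcp_pos": TCP position; "tool_rot": TCP orientation; "force": force on the tool from outside, world axes, zero at the start; "ft_torque": the same for the moment, N m; "finger_gap": opening from 0.0 (shut) to 1.0 (fully open); "gripper_force": force on a finger pad.
Only numpy, scipy, OpenCV 4.12 (cv2) and the standard library are available. Lean on these libraries where they do the work, as an engineer would, in place of code of your own. Each camera call takes 0.05 s, during which the arm holds its last target. There are 200 camera calls.

## Task

Pack the tall brown vase master away in its two-part plaster mould: lay it on its side in the trough of the bottom half, its thin stub out through the pouring mouth, and let go of it; then fetch the top half from the drying rack, fit it over the bottom half's brass dowels with the two mouths at the same end, and close it fully. Set both down by hand without dropping them, and leave the other things on the bench where they are. Finish with the gripper still pressing the closed mould down firmly, with a push of about 15 newtons, as if I were about to put the strap round it; do not let go.

Things in the scene. Friction and masses are not known exactly. Their poses are not given: they have to be found in the camera images.
- model (a point): vase master: brown rigid turned model, about 0.11 kg, at first standing on its foot on a white tile. From the foot: round body 34 mm diameter, 72 mm long; shoulder 8 mm; straight round stub 20 mm diameter, 62 mm long; 142 mm in all. Point: on its axis half-way along, 71 mm from the foot. z axis: foot to stub end.
- stub (a point): grip point on the master's thin stub: on its axis, 132 mm from the foot, 10 mm short of the stub's end; axes of the master. When laid, this part stands outside the mould, 29 mm past its end.
- bottom (a point): bottom half of the mould: loose white plaster block 128 x 64 x 36 mm (x, y, z), about 0.32 kg, trough up, on a 10 mm plywood board. Point: centre of the block, 18 mm below the flat joint face; x axis: along the block to the pouring mouth; z: up. Three brass dowels, 8 mm diameter, stand 14 mm out of the joint face (last 4 mm tapered) at (x, y) = (-53, 0), (54, 22), (54, -22) mm.
- seat (a point): where the master's half-way point belongs when laid in the bottom half (its axis along x, stub to +x): 32 mm towards the mouth and 16.5 mm above the block's centre. Axes of the bottom half. The half-round trough is open upward, radius 18.5 mm for the body and 12 mm through the mouth end; the master has 1.5 mm play all round and 3 mm each way along it.
- bottom_mouth (a point): centre of the bottom half's pouring mouth: in the joint face, at the block's end, 64 mm along x from the centre; axes of the bottom half. Blue pencil lines mark this end.
- top (a point): top half of the mould: loose white plaster block 128 x 64 x 36 mm, about 0.3 kg, lying trough down on two battens, joint face (underside) 24 mm above the bench. Point: centre of the block; x axis: to its mouth; z: up. Grip its straight 64 mm wide sides. Three sockets 10 mm diameter, 19 mm deep, match the dowels. Closed, this point is 36 mm above the bottom half's centre, axes alike.
- top_mouth (a point): centre of the top half's pouring mouth: in its underside, at the block's end, 64 mm along x from the centre; axes of the top half. A blue line crosses the back 20 mm from this end.
- shaker_model: not part of the job: a smaller brown turned model, 40 mm diameter, 60 mm tall, beside the master on the tile; origin at its underside
- round_mould: not part of the job: a round plaster mould, 72 mm diameter, 34 mm tall, beside the top half on the drying rack; origin at its underside
- soap_jar: not part of the job: yellow jar with a white cap, 68 mm diameter, 85 mm tall; origin at its underside
- size_brush: not part of the job: brush 200 mm long lying on the bench; origin under its middle
- tealight: not part of the job: grey-green clay tealight cup, 64 mm diameter, 40 mm tall; origin at its underside
- clay_knife: not part of the job: flat wooden modelling knife, 185 mm long, 6 mm thick; origin under its handle
- clay_shaker: not part of the job: grey-green clay cylinder, 34 mm diameter, 74 mm tall, standing; origin at its underside

How it is judged:
By the outcome, as a careful person would: the job done as asked, in the order asked, and still so for the second after the job is handed in, while the arm keeps its last pose, push and grip.
It also fails if it takes over 64 s, if anything falls off the work surface, if the arm or the gripper's body presses on something with over 40 N, if the wrist force passes 120 N, or if a joint passes its speed limit or range.

## Working session

There is one attempt and no reset: what is moved stays moved. The work goes in short steps, Python scripts to look and compute and a tool call to move; the robot and the scene stay as the last step left them, time stands still between calls to the robot, and variables do not carry over. Pictures are saved under pics/ and viewed, at most 10 in all, crops included, and the job is handed in when it is done.

Besides the shell and the picture viewer there is one more tool, called by a JSON object that holds its "fn" and its "kwargs". play_rows: Moves the arm, as the interface text tells. Its arguments: {"type":"object","properties":{"rows":{"type":"array","items":{"type":"array"}},"grip_force":{"type":"number"}},"required":["rows"]}

```bash
ls; mkdir -p pics; cat > h.py <<'E'
from station import *
import numpy as np, cv2
from scipy.spatial.transform import Rotation as R
def cal(n):
    c=get_calibration(n); c['f']=200/np.tan(np.radians(c['vfov'])/2); return c
E
python3 - <<'E'
from h import *
s=sense(); print(s)
for n in ("scene","side","wrist"):
    print(n,get_calibration(n))
    p,d=snapshot(n); cv2.imwrite(f'pics/{n}0.png',p[:,:,::-1]); np.save(f'{n}0.npy',d)
E
```

```text
pics
{'t': 0.0, 'q': array([ 9.29470621e-01,  5.28462890e-01,  1.43392378e+00,  4.99502717e-07,
        1.18137677e+00, -1.78486921e-01]), 'qd': array([ 0.00039484,  0.0009634 , -0.00111933,  0.00105509, -0.00015917,
       -0.00094066]), 'tau': array([ 2.93020094e-06, -4.42345440e+01, -1.78030372e+01, -9.88864304e-05,
        8.33876693e-03,  2.24942318e-05]), 'tcp_pos': array([0.27859461, 0.55868669, 0.23832877]), 'tool_rot': array([ 2.29359265e-01,  9.73341230e-01, -9.95382728e-04, -4.32765338e-04]), 'force': array([-0.90561665,  0.3740982 ,  0.33246615]), 'ft_torque': array([0.02086243, 0.03102105, 0.01115927]), 'gripper_force': 0.0, 'finger_gap': 1.0003013123056947}
scene {'vfov': 44.40099227928953, 'cx': 317.161456860056, 'cy': 191.05166934431696, 'xyz': array([ 1.31255133, -0.05548035,  0.94930457]), 'attitude': array([ 0.68455876,  0.62770518, -0.25199284, -0.27178138])}
side {'vfov': 57.30780449649586, 'cx': 319.8524022026243, 'cy': 197.01792386756162, 'xyz': array([ 0.10906771, -0.53787388,  0.56206785]), 'attitude': array([ 0.83410273, -0.27457583,  0.15964019, -0.45099419])}
wrist {'vfov': 65.70646984690485, 'cx': 323.27219033301657, 'cy': 195.32489929950208, 'xyz': array([0.21443719, 0.59134726, 0.37295215]), 'attitude': array([0.84161449, 0.52001296, 0.07599637, 0.12448347])}
```

View pics/scene0.png

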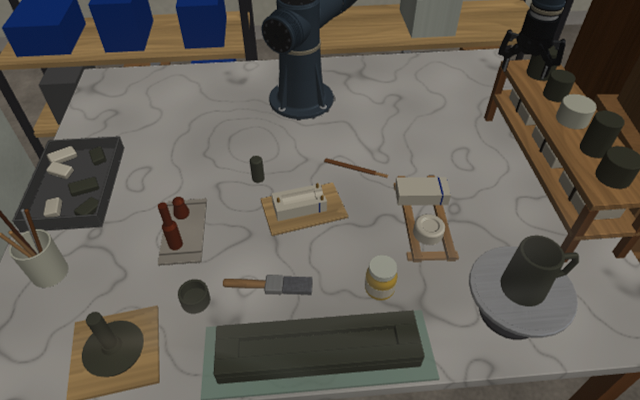

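View pics/side0.png

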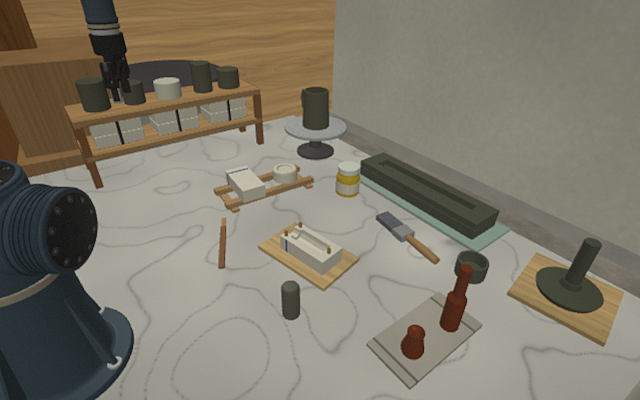

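Scene: the master is at (172,230) and the shaker model at (180,207). The bottom half is at (302,203), with its blue mouth end on the right at (326,207). The top half is at (422,190), with its blue line near the right end at (442,189). The side view agrees: the bottom's mouth is at (287,242) and the top's line at (238,172).

```bash
cat >> h.py <<'E'
def cloud(n,p,d,c=None):
    c=c or cal(n); v,u=np.mgrid[:400,:640]; x=(u-c['cx'])/c['f']; y=(v-c['cy'])/c['f']
    if n=='wrist':
        r=np.hypot(x,y)+1e-9; k=np.tan(r)/r; x,y=x*k,y*k
    P=np.dstack([x*d,y*d,d])
    W=P@R.from_quat(c['attitude']).as_matrix().T+c['xyz']; W[d==0]=np.nan; return W
def face(W,c,z,rad=.1,tol=.003,sel=None):
    m=(np.abs(W[...,2]-z)<tol)&(np.hypot(W[...,0]-c[0],W[...,1]-c[1])<rad)
    if sel is not None: m&=sel
    pts=W[m]
    r=cv2.minAreaRect((pts[:,:2]*1000).astype(np.float32)); return r,len(pts),np.median(pts,0)
E
python3 - <<'E'
from h import *
for n in("scene","side"):
    p=cv2.imread(f'pics/{n}0.png');d=np.load(f'{n}0.npy');W=cloud(n,p,d)
    print(n)
    hsv=cv2.cvtColor(p,cv2.COLOR_BGR2HSV)
    q={'scene':dict(bot=(302,203),top=(422,188),mast=(172,240),tb=(130,200)),'side':dict(bot=(310,247),top=(245,182),mast=(455,310))}[n]
    for k,(u,v) in q.items(): print(k,W[v,u].round(4))
    red=((hsv[...,0]<8)|(hsv[...,0]>172))&(hsv[...,1]>130)
    N,l,st,ce=cv2.connectedComponentsWithStats(red.astype(np.uint8))
    for i in range(1,N):
        if st[i,4]>40:
            w=W[l==i]; w=w[~np.isnan(w[:,0])]; print('red',st[i],ce[i].round(),w[:,2].min().round(3),w[:,2].max().round(3))
            for a,b in((.02,.05),(.05,.08),(.1,.15)):
                s=w[(w[:,2]>a)&(w[:,2]<b)]
                if len(s)>5: print('  ',a,s.min(0).round(4),s.max(0).round(4),s.mean(0).round(4),len(s))
    white=(hsv[...,1]<60)&(hsv[...,2]>0)
    blue=(hsv[...,0]>100)&(hsv[...,0]<130)&(hsv[...,1]>90)
    for k,z in(('bot',.046),('top',.060)):
        c=W[q[k][1],q[k][0]]
        print(k,face(W,c,z,.09,.004))
        w=W[blue]; w=w[(np.hypot(*(w[:,:2]-c[:2]).T)<.09)]; print(' blue',len(w),w.mean(0).round(4) if len(w) else '')
E
```

```text
scene
bot [ 0.4967 -0.0271  0.0475]
top [0.4828 0.2768 0.0588]
mast [ 0.5875 -0.3343  0.0499]
tb [ 0.4039 -0.4753  0.0008]
red [173 197  16  22 228] [180. 208.] 0.014 0.07
   0.02 [ 0.4731 -0.3468  0.0203] [ 0.4939 -0.3135  0.0495] [ 0.4849 -0.3282  0.0339] 129
   0.05 [ 0.4651 -0.3435  0.0503] [ 0.4907 -0.319   0.07  ] [ 0.4797 -0.3307  0.0608] 81
red [158 203  24  47 457] [170. 228.] 0.012 0.152
   0.02 [ 0.5705 -0.3488  0.0202] [ 0.5903 -0.3203  0.0499] [ 0.582  -0.3318  0.035 ] 90
   0.05 [ 0.571  -0.348   0.0506] [ 0.5878 -0.3197  0.08  ] [ 0.582  -0.3317  0.0655] 106
   0.1 [ 0.5599 -0.346   0.1   ] [ 0.5822 -0.3276  0.1499] [ 0.5751 -0.3351  0.1291] 135
bot (((476.4564514160156, -33.46800231933594), (68.89645385742188, 128.4388885498047), 10.159947395324707), 601, array([ 0.48731577, -0.04174112,  0.04519277]))
 blue 9 [0.499 0.015 0.031]
top (((508.9151306152344, 277.1603088378906), (128.51551818847656, 126.38516998291016), 84.54257202148438), 950, array([0.481097  , 0.27944682, 0.05950384]))
 blue 32 [0.4888 0.3228 0.0556]
side
bot [ 0.4763 -0.0311  0.0251]
top [0.4677 0.2571 0.0575]
mast [ 0.5551 -0.3462  0.0641]
bot (((473.3321838378906, -34.88801574707031), (66.3424301147461, 129.915771484375), 11.249343872070312), 636, array([ 0.47617864, -0.04942217,  0.04366764]))
 blue 11 [0.4342 0.0019 0.029 ]
top (((474.9241027832031, 279.28997802734375), (132.1402130126953, 63.98302459716797), 85.60340881347656), 547, array([0.47398742, 0.27353483, 0.0576659 ]))
 blue 0
```

View pics/wrist0.png

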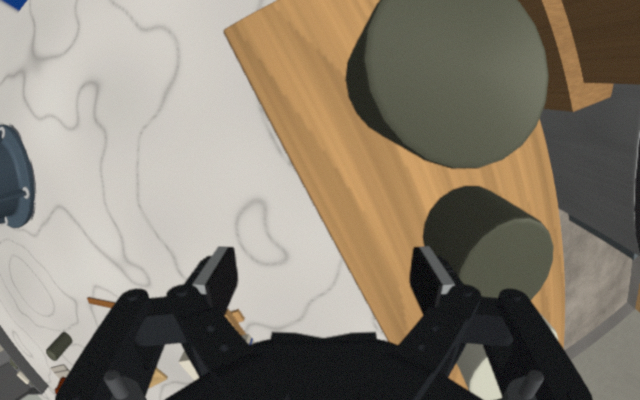

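The wrist view shows the gripper over the wooden shelf, with pots close by at (455,80) and (500,240). I'll rise before travelling.

{"fn": "play_rows", "kwargs": {"rows": [[[0,0,0],[0,0,-30],0],[[0,0,0],[0,0,-35],0],[[0,0,0],[0,0,-35],0],[[0,0,0],[0,0,-30],0]]}}

```text
t: 0.48
tcp_pos: [0.279, 0.5593, 0.3711]
tool_rot: [0.229, 0.973, 0.0, 0.0]
force: [0.7, -0.2, 0.3]
finger_gap: 0.999
gripper_force: 0.0
```

```bash
cat >> h.py <<'E'
def rel(p,Rm,grasp=True):
    "total tool-frame turn (deg), then shift (mm) in the turned frame, to bring grasp point (or TCP) to p with axes Rm"
    s=sense(); R0=R.from_quat(s['tool_rot']); R1=R.from_matrix(Rm)
    t=np.array(p)+(Rm[:,2]*.011 if grasp else 0)
    print('turn',(R0.inv()*R1).as_rotvec(degrees=True).round(2),'shift-after',(R1.inv().apply(t-s['tcp_pos'])*1000).round(1),'shift-before',(R0.inv().apply(t-s['tcp_pos'])*1000).round(1))
    print('tcp',s['tcp_pos'].round(4),'q',s['q'].round(2),'F',s['force'].round(1),'t',round(s['t'],2),'gap',round(s['finger_gap'],3))
def axes(yaw,tilt=0):
    "tool with x at yaw (deg) when down; tilted by tilt deg so z leans toward yaw"
    return R.from_euler('z',yaw,degrees=True).as_matrix()@R.from_euler('y',-tilt,degrees=True).as_matrix()@np.diag([1,-1,-1.])
E
python3 - <<'E'
from h import *
s=sense();c=get_calibration('wrist');R0=R.from_quat(s['tool_rot'])
print(R0.inv().apply(c['xyz']-s['tcp_pos']),(R0.inv()*R.from_quat(c['attitude'])).as_matrix().round(3))
print(axes(0,60).round(2))
rel([.40,.10,.36],axes(100),False)
E
```

```text
[ 0.07201994  0.00024778 -0.13451625] [[-0.001 -0.957 -0.289]
 [ 1.    -0.001  0.   ]
 [-0.    -0.289  0.957]]
[[ 0.5   0.    0.87]
 [ 0.   -1.    0.  ]
 [ 0.87  0.   -0.5 ]]
turn [ 3.000e-02 -1.000e-02  5.349e+01] shift-after [-473.3   39.4   11.1] shift-before [-313.3 -356.9   11. ]
tcp [0.279  0.5593 0.3711] q [ 0.93  0.41  1.26  0.    1.47 -0.18] F [ 0.7 -0.2  0.3] t 0.48 gap 0.999
```

{"fn": "play_rows", "kwargs": {"rows": [[[0,0,0],[-26,-30,0],0],[[0,0,0],[-26,-30,0],0],[[0,0,0],[-26,-30,0],0],[[0,0,0],[-26,-30,0],0],[[0,0,0],[-26,-30,0],0],[[0,0,0],[-26,-30,0],0],[[0,0,0],[-26,-30,0],0],[[0,0,0],[-26,-30,0],0],[[0,0,0],[-26,-30,0],0],[[0,0,0],[-26,-30,0],0],[[0,0,0],[-26,-30,0],0],[[0,0,0],[-26,-30,0],0]]}}

```text
t: 1.48
tcp_pos: [0.3972, 0.096, 0.3693]
tool_rot: [0.229, 0.973, 0.0, 0.0]
force: [1.0, 1.2, 0.0]
finger_gap: 0.997
gripper_force: 0.0
```

{"fn": "play_rows", "kwargs": {"rows": [[[0,0,6.7],[0,0,0],0],[[0,0,6.7],[0,0,0],0],[[0,0,6.7],[0,0,0],0],[[0,0,6.7],[0,0,0],0],[[0,0,6.7],[0,0,0],0],[[0,0,6.7],[0,0,0],0],[[0,0,6.7],[0,0,0],0],[[0,0,6.7],[0,0,0],0],[[0,0,0],[0,0,0],0]]}}

```text
t: 2.23
tcp_pos: [0.3971, 0.0978, 0.3691]
tool_rot: [0.644, 0.765, -0.0, -0.0]
force: [-0.6, -0.5, 0.2]
finger_gap: 1.001
gripper_force: 0.0
```

```bash
python3 - <<'E'
from h import *
s=sense();c=cal('wrist');p,d=snapshot('wrist');cv2.imwrite('pics/wrist1.png',p[:,:,::-1]);np.save('wrist1.npy',d);
import pickle;pickle.dump((s,c),open('w1.pkl','wb'))
W=cloud('wrist',p,d,c)
for k,z,cc in(('bot',.046,(.475,-.034)),('top',.060,(.475,.279))):
    print(k,face(W,cc,z,.085,.003))
rel([.40,.10,.36],axes(100),False)
E
```

```text
bot (((476.7738952636719, -34.68159484863281), (65.21908569335938, 130.33316040039062), 10.467923164367676), 1531, array([ 0.47942915, -0.03798098,  0.04593608]))
top (((479.88775634765625, 279.17791748046875), (129.76426696777344, 65.41231536865234), 85.7605209350586), 3603, array([0.47892843, 0.27651401, 0.06000101]))
turn [-0.03 -0.01  0.02] shift-after [1.6 3.1 9.1] shift-before [1.6 3.1 9.1]
tcp [0.3972 0.0978 0.3691] q [-0.03  0.07  1.74  0.    1.33 -0.21] F [ 0.4 -0.5  0.7] t 2.28 gap 1.002
```

View pics/wrist1.png

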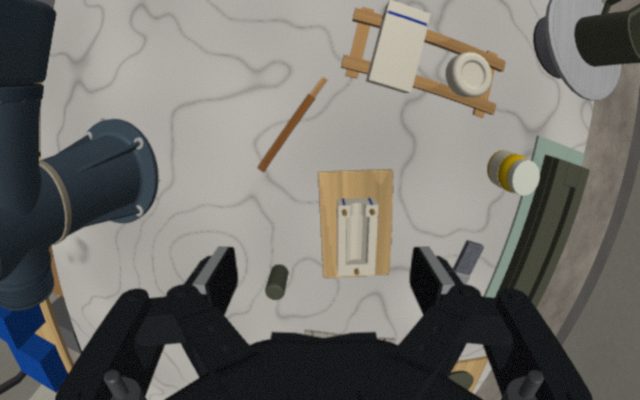

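Wrist view: the bottom half is at (357,237), with its blue-marked mouth and two dowels at the top (+y), at (345,210) and (372,210). The top half is at (400,45), with its blue line at the top (+y). Sizes and heights match the given ones. Next I'll move toward the master and turn.

```bash
python3 - <<'E'
from h import *
P=np.array([.569,-.337,.142]); A=axes(-30.6,60)
rel(P-.13*A[:,2],A)
rel([.45,-.26,.36],axes(-30.6),False)
E
```

```text
turn [-67.07  30.85 116.12] shift-after [-12.1 286.8 314.3] shift-before [-391.    15.4  167.6]
tcp [0.3972 0.0978 0.3691] q [-0.03  0.07  1.74  0.    1.33 -0.21] F [ 0.4 -0.5  0.7] t 2.28 gap 1.002
turn [-2.0000e-02  3.0000e-02  1.3062e+02] shift-after [227.6 281.1   9.1] shift-before [-361.6  -10.3    9.1]
tcp [0.3972 0.0978 0.3691] q [-0.03  0.07  1.74  0.    1.33 -0.21] F [ 0.4 -0.5  0.7] t 2.28 gap 1.002
```

{"fn": "play_rows", "kwargs": {"rows": [[[0,0,0],[-36,-1,0],0],[[0,0,0],[-36,-1,0],0],[[0,0,0],[-36,-1,0],0],[[0,0,0],[-36,-1,0],0],[[0,0,0],[-36,-1,0],0],[[0,0,0],[-36,-1,0],0],[[0,0,0],[-36,-1,0],0],[[0,0,0],[-36,-1,0],0],[[0,0,0],[-36,-1,0],0],[[0,0,0],[-36,-1,0],0]]}}

```text
t: 3.12
tcp_pos: [0.4492, -0.2603, 0.3691]
tool_rot: [0.642, 0.766, 0.0, -0.0]
force: [0.0, 0.4, -0.1]
finger_gap: 1.003
gripper_force: 0.0
```

{"fn": "play_rows", "kwargs": {"rows": [[[0,0,6.87],[0,0,0],0],[[0,0,6.87],[0,0,0],0],[[0,0,6.87],[0,0,0],0],[[0,0,6.87],[0,0,0],0],[[0,0,6.87],[0,0,0],0],[[0,0,6.87],[0,0,0],0],[[0,0,6.87],[0,0,0],0],[[0,0,6.87],[0,0,0],0],[[0,0,6.87],[0,0,0],0],[[0,0,6.87],[0,0,0],0]]}}

```text
t: 3.95
tcp_pos: [0.4493, -0.2584, 0.3691]
tool_rot: [0.964, 0.268, -0.0, -0.0]
force: [-0.5, 0.5, -0.0]
finger_gap: 0.999
gripper_force: 0.0
```

{"fn": "play_rows", "kwargs": {"rows": [[[0,0,6.87],[0,0,0],0],[[0,0,6.87],[0,0,0],0],[[0,0,6.87],[0,0,0],0],[[0,0,6.87],[0,0,0],0],[[0,0,6.87],[0,0,0],0],[[0,0,6.87],[0,0,0],0],[[0,0,6.87],[0,0,0],0],[[0,0,6.87],[0,0,0],0],[[0,0,6.87],[0,0,0],0]]}}

```text
t: 4.7
tcp_pos: [0.4493, -0.2584, 0.3691]
tool_rot: [0.964, -0.265, -0.0, -0.0]
force: [0.4, -0.5, 0.1]
finger_gap: 0.998
gripper_force: 0.0
```

```bash
python3 - <<'E'
from h import *
s=sense();c=cal('wrist');p,d=snapshot('wrist');cv2.imwrite('pics/wrist2.png',p[:,:,::-1])
W=cloud('wrist',p,d,c)
hsv=cv2.cvtColor(p,cv2.COLOR_RGB2HSV)
red=((hsv[...,0]<8)|(hsv[...,0]>172))&(hsv[...,1]>130)
m=red&(np.hypot(W[...,0]-.57,W[...,1]+.337)<.04)
for a,b in((.08,.12),(.12,.149),(.149,.158)):
    w=W[m&(W[...,2]>a)&(W[...,2]<b)]
    if len(w): print(a,len(w),w.min(0).round(4),w.max(0).round(4),w.mean(0).round(4))
P=np.array([.569,-.337,.142]); A=axes(-30.6,60)
rel(P-.13*A[:,2],A)
E
```

```text
0.08 19 [ 0.5567 -0.3522  0.0819] [ 0.584  -0.3304  0.1171] [ 0.5625 -0.3405  0.0926]
0.12 8 [ 0.5609 -0.3413  0.1211] [ 0.5711 -0.3287  0.1353] [ 0.5628 -0.335   0.1288]
turn [ 0.21 60.03 -0.38] shift-after [-125.2    6.7  118.4] shift-before [ 40.1   6.4 167.6]
tcp [ 0.4493 -0.2584  0.3691] q [-0.74  0.25  1.52 -0.    1.38  1.37] F [-0.4 -0.4  0.4] t 4.75 gap 1.001
```

{"fn": "play_rows", "kwargs": {"rows": [[[0,6.67,0],[0,0,0],0],[[0,6.67,0],[0,0,0],0],[[0,6.67,0],[0,0,0],0],[[0,6.67,0],[0,0,0],0],[[0,6.67,0],[0,0,0],0],[[0,6.67,0],[0,0,0],0],[[0,6.67,0],[0,0,0],0],[[0,6.67,0],[0,0,0],0],[[0,6.67,0],[0,0,0],0],[[0,0,0],[0,0,0],0]]}}

```text
t: 5.58
tcp_pos: [0.457, -0.2494, 0.3684]
tool_rot: [0.882, -0.229, 0.402, 0.092]
force: [-1.0, 0.0, -0.3]
finger_gap: 1.0
gripper_force: 0.0
```

```bash
python3 - <<'E'
from h import *
P=np.array([.569,-.337,.142]); A=axes(-30.6,60)
rel(P-.11*A[:,2],A)
s=sense();c=cal('wrist');p,d=snapshot('wrist');cv2.imwrite('pics/wrist2.png',p[:,:,::-1])
W=cloud('wrist',p,d,c)
hsv=cv2.cvtColor(p,cv2.COLOR_RGB2HSV)
red=((hsv[...,0]<8)|(hsv[...,0]>172))&(hsv[...,1]>130)
m=red&(np.hypot(W[...,0]-.57,W[...,1]+.337)<.04)
for a,b in((.02,.07),(.095,.12),(.12,.149),(.149,.158)):
    w=W[m&(W[...,2]>a)&(W[...,2]<b)]
    if len(w): print(a,len(w),w.min(0).round(4),w.max(0).round(4),w.mean(0).round(4))
E
```

```text
turn [-2.41 11.35  0.11] shift-after [-125.5   18.4  136.3] shift-before [-96.4  24.4 157.5]
tcp [ 0.457  -0.2494  0.3684] q [-0.89  0.02  2.11  0.98  0.37  0.37] F [-1.   0.  -0.3] t 5.58 gap 1.0
0.02 3 [ 0.5537 -0.3424  0.0535] [ 0.5548 -0.3379  0.0643] [ 0.5543 -0.3394  0.0584]
0.095 1 [ 0.5608 -0.3348  0.0973] [ 0.5608 -0.3348  0.0973] [ 0.5608 -0.3348  0.0973]
0.12 1 [ 0.5768 -0.3435  0.149 ] [ 0.5768 -0.3435  0.149 ] [ 0.5768 -0.3435  0.149 ]
```

Tilting radially is limited by joint 5, so I'll tilt tangentially instead, with joint 4 positive. The stub will be gripped from the −y side.

```bash
python3 - <<'E'
from h import *
P=np.array([.569,-.337,.142]); 
for y in (60,75):
  A=axes(y,70); rel(P-.12*A[:,2],A)
E
```

```text
turn [ 76.03  15.9  -46.29] shift-after [-219.9  140.1  -49.5] shift-before [-49.7 129.3 226.4]
tcp [ 0.4573 -0.2502  0.369 ] q [-0.89  0.02  2.11  0.98  0.37  0.38] F [-0.1  0.4 -0.2] t 5.63 gap 1.006
turn [ 88.99  14.01 -53.85] shift-after [-232.1  130.3  -83. ] shift-before [-32.2 126.5 246.4]
tcp [ 0.4573 -0.2502  0.369 ] q [-0.89  0.02  2.11  0.98  0.37  0.38] F [-0.1  0.4 -0.2] t 5.63 gap 1.006
```

{"fn": "play_rows", "kwargs": {"rows": [[[5.43,1.14,-3.31],[0,0,0],0],[[5.43,1.14,-3.31],[0,0,0],0],[[5.43,1.14,-3.31],[0,0,0],0],[[5.43,1.14,-3.31],[0,0,0],0],[[5.43,1.14,-3.31],[0,0,0],0],[[5.43,1.14,-3.31],[0,0,0],0],[[5.43,1.14,-3.31],[0,0,0],0]]}}

```text
t: 6.22
tcp_pos: [0.4562, -0.2508, 0.3673]
tool_rot: [0.868, 0.079, 0.48, -0.097]
force: [-0.3, 0.4, 0.0]
finger_gap: 0.999
gripper_force: 0.0
```

{"fn": "play_rows", "kwargs": {"rows": [[[5.43,1.14,-3.31],[0,0,0],0],[[5.43,1.14,-3.31],[0,0,0],0],[[5.43,1.14,-3.31],[0,0,0],0],[[5.43,1.14,-3.31],[0,0,0],0],[[5.43,1.14,-3.31],[0,0,0],0],[[5.43,1.14,-3.31],[0,0,0],0],[[5.43,1.14,-3.31],[0,0,0],0],[[0,0,0],[0,0,0],0]]}}

```text
t: 6.88
tcp_pos: [0.4582, -0.2528, 0.3655]
tool_rot: [0.723, 0.392, 0.495, -0.28]
force: [0.7, -0.3, -0.9]
finger_gap: 1.0
gripper_force: 0.0
```

```bash
cat > m.py <<'E'
from h import *
def master():
    s=sense();c=cal('wrist');p,d=snapshot('wrist')
    W=cloud('wrist',p,d,c); hsv=cv2.cvtColor(p,cv2.COLOR_RGB2HSV)
    red=((hsv[...,0]<8)|(hsv[...,0]>172))&(hsv[...,1]>130)
    m=red&(np.hypot(W[...,0]-.57,W[...,1]+.337)<.04)
    for a,b,r in((.02,.07,.017),(.1,.12,.01),(.12,.149,.01)):
        w=W[m&(W[...,2]>a)&(W[...,2]<b)]
        if len(w)>5:
            f=lambda x:np.hypot(w[:,0]-x[0],w[:,1]-x[1])-r
            from scipy.optimize import least_squares
            v=w.mean(0)[:2]-c['xyz'][:2]; x0=w.mean(0)[:2]+r*.8*v/np.linalg.norm(v)
            o=least_squares(f,x0,loss='soft_l1',f_scale=.001); print(a,len(w),o.x.round(4),'rms',np.sqrt((f(o.x)**2).mean()).round(4),w[:,2].max().round(4))
    return p
E
python3 - <<'E'
from m import *
P=np.array([.569,-.337,.142]); 
A=axes(60,70); rel(P-.12*A[:,2],A)
p=master(); cv2.imwrite('pics/wrist2.png',p[:,:,::-1])
E
```

```text
turn [ 1.89  0.67 -1.73] shift-after [-216.1  138.1  -49. ] shift-before [-212.3  146.1  -41.8]
tcp [ 0.4582 -0.2528  0.3655] q [-1.19  0.54  1.62  0.9   1.84 -0.78] F [ 0.7 -0.3 -0.9] t 6.88 gap 1.0
```

{"fn": "play_rows", "kwargs": {"rows": [[[1.9,0.7,-1.7],[0,0,0],0],[[0,0,0],[-20,18,-12],0],[[0,0,0],[-25,20,-12],0],[[0,0,0],[-25,20,-12],0],[[0,0,0],[-25,20,-5],0],[[0,0,0],[-30,20,-5],0],[[0,0,0],[-30,20,-3],0],[[0,0,0],[-30,20,0],0],[[0,0,0],[-25,0,0],0],[[0,0,0],[0,0,0],0]]}}

```text
t: 7.77
tcp_pos: [0.516, -0.4207, 0.1813]
tool_rot: [0.711, 0.404, 0.498, -0.289]
force: [0.1, 0.9, -1.3]
finger_gap: 1.001
gripper_force: 0.0
```

```bash
python3 - <<'E'
from m import *
P=np.array([.569,-.337,.142]); 
A=axes(60,70); rel(P-.12*A[:,2],A)
p=master(); cv2.imwrite('pics/wrist2.png',p[:,:,::-1])
E
```

```text
turn [ 0.18 -0.31 -0.59] shift-after [-3.1  4.  -2.6] shift-before [-3.1  4.1 -2.6]
tcp [ 0.516  -0.4207  0.1813] q [-1.19  0.99  1.18  0.88  1.86 -0.82] F [ 0.1  0.9 -1.3] t 7.77 gap 1.001
```

View pics/wrist2.png

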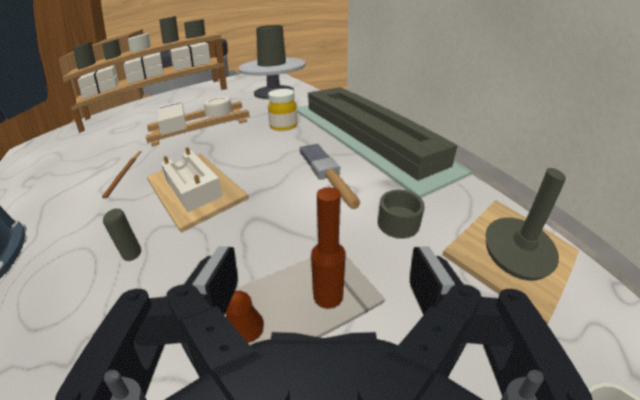

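The wrist view shows the master centred between the open jaws, with its stub top at (328,192) and foot at (328,305). The shaker model is below the left finger.

```bash
python3 - <<'E'
from m import *
c=cal('wrist');p,d=snapshot('wrist')
W=cloud('wrist',p,d,c); hsv=cv2.cvtColor(p,cv2.COLOR_RGB2HSV)
red=(((hsv[...,0]<10)|(hsv[...,0]>170))&(hsv[...,1]>130))
N,l,st,ce=cv2.connectedComponentsWithStats(red.astype(np.uint8))
i=l[215,328]; print(i,st[i],hsv[215,328],d[215,320:337],W[215,328],W[280,328])
m=l==i
RR=R.from_quat(c['attitude']).as_matrix()
for z,rw in((.152,None),):
    pass
for rw in (200,210,220,230,260,290):
    cs=np.where(m[rw])[0]; u=(cs.min()+cs.max())/2
    x=(u-c['cx'])/c['f'];y=(rw-c['cy'])/c['f'];r=np.hypot(x,y);v=RR@np.array([x/r*np.sin(r),y/r*np.sin(r),np.cos(r)])
    # nearest point of ray, horizontally, to nominal axis
    P=np.array([.569,-.337]);h=v[:2]/np.linalg.norm(v[:2]);dlt=P-c['xyz'][:2]
    t=dlt@h; print(rw,cs.min(),cs.max(),'lateral mm (axis nominal is right + of ray)',((dlt[0]*h[1]-dlt[1]*h[0])*1000).round(2),'z@axis',(c['xyz'][2]+v[2]/np.linalg.norm(v[:2])*t).round(4))
A=axes(60,70)
print('jaw lateral',c['xyz'].round(4))
E
```

```text
0 [     0      0    640    400 254768] [ 10 252  85] [0.25122353 0.2497856  0.24986331 0.24884103 0.24986354 0.24849129
 0.24877718 0.2482517  0.24908552 0.24730887 0.2479491  0.24795605
 0.24816525 0.24847528 0.25039217 0.2499185  0.25233388] [ 0.56624141 -0.34561356  0.13837883] [ 0.56312567 -0.35162744  0.06260307]
200 0 639 lateral mm (axis nominal is right + of ray) 4.85 z@axis 0.147
210 0 639 lateral mm (axis nominal is right + of ray) 4.97 z@axis 0.1365
220 0 639 lateral mm (axis nominal is right + of ray) 5.11 z@axis 0.1255
230 0 639 lateral mm (axis nominal is right + of ray) 5.25 z@axis 0.1139
260 0 639 lateral mm (axis nominal is right + of ray) 5.76 z@axis 0.0744
290 0 639 lateral mm (axis nominal is right + of ray) 6.42 z@axis 0.0252
jaw lateral [ 0.4668 -0.5091  0.2987]
```

```bash
sed -i 's/<8)/<14)/' m.py; python3 - <<'E'
from m import *
master()
A=axes(60,70); rel(np.array([.5705,-.337,.142]),A)
E
```

```text
0.02 821 [ 0.5708 -0.3377] rms 0.0005 0.07
0.1 300 [ 0.5709 -0.3378] rms 0.0005 0.12
0.12 550 [ 0.5708 -0.3378] rms 0.0007 0.149
turn [ 0.28 -0.32 -0.06] shift-after [ -9.6   4.2 119.6] shift-before [-10.3   3.6 119.6]
tcp [ 0.5175 -0.4204  0.1882] q [-1.19  0.98  1.18  0.89  1.87 -0.82] F [-0.1  0.5 -0. ] t 7.92 gap 0.998
```

{"fn": "play_rows", "kwargs": {"rows": [[[0,0,0],[-10,4.5,0],0],[[0,0,0],[0,0,20],0],[[0,0,0],[0,0,20],0],[[0,0,0],[0,0,20],0],[[0,0,0],[0,0,0],0],[[0,0,0],[0,0,0],0]]}}

```text
t: 8.42
tcp_pos: [0.5491, -0.3763, 0.1584]
tool_rot: [0.708, 0.408, 0.499, -0.286]
force: [-0.5, -0.5, -0.9]
finger_gap: 1.001
gripper_force: 0.0
```

```bash
python3 - <<'E'
from m import *
A=axes(60,70); rel(np.array([.5708,-.3378,.142]),A)
E
```

```text
turn [ 0.2  -0.27  0.06] shift-after [-0.3 -0.5 58.1] shift-before [-0.5 -0.7 58.1]
tcp [ 0.5491 -0.3763  0.1584] q [-1.13  1.    1.25  0.92  1.77 -0.86] F [-0.5 -0.5 -0.9] t 8.42 gap 1.001
```

{"fn": "play_rows", "kwargs": {"rows": [[[0,0,0],[0,0,20],0],[[0,0,0],[0,0,20],0],[[0,0,0],[0,0,18],0],[[0,0,0],[0,0,0],0],[[0,0,0],[0,0,0],1],[[0,0,0],[0,0,0],1],[[0,0,0],[0,0,0],1],[[0,0,0],[0,0,0],1],[[0,0,0],[0,0,0],1],[[0,0,0],[0,0,0],1],[[0,0,0],[0,0,0],1],[[0,0,0],[0,0,0],1]], "grip_force": 60}}

```text
t: 9.42
tcp_pos: [0.5761, -0.3304, 0.1378]
tool_rot: [0.709, 0.408, 0.5, -0.286]
force: [-0.2, -0.8, 1.5]
finger_gap: 0.21
gripper_force: 58.4
```

```bash
python3 - <<'E'
from m import *
A=axes(60,70); rel(np.array([.5708,-.3378,.142]),A)
E
```

```text
turn [ 0.3  -0.33  0.01] shift-after [ 0.8 -0.9  1. ] shift-before [ 0.8 -0.9  1. ]
tcp [ 0.5761 -0.3304  0.1378] q [-1.07  1.01  1.31  0.95  1.69 -0.89] F [-0.2 -0.8  1.5] t 9.42 gap 0.21
```

{"fn": "play_rows", "kwargs": {"rows": [[[0,0,0],[9.4,0,-3.4],1],[[0,0,0],[28.2,0,-10.3],1],[[0,0,0],[28.2,0,-10.3],1],[[0,0,0],[28.2,0,-10.3],1],[[0,0,0],[28.2,0,-10.3],1],[[0,0,0],[28.2,0,-10.3],1],[[0,0,0],[0,0,0],1]]}}

```text
t: 10.0
tcp_pos: [0.5765, -0.3319, 0.3049]
tool_rot: [0.708, 0.411, 0.501, -0.282]
force: [0.3, 0.2, -1.6]
finger_gap: 0.208
gripper_force: 58.5
```

```bash
cat >> h.py <<'E'
YB=100.47; CB=np.array([.4768,-.0347,.028])
xb=np.array([np.cos(np.radians(YB)),np.sin(np.radians(YB)),0])
E
python3 - <<'E'
from m import *
A=axes(YB,-20); rel(CB+.093*xb+[0,0,.0165+.15],A)
A=axes(YB,-8); rel(CB+.093*xb+[0,0,.0165+.15],A)
E
```

```text
turn [ 19.8  -85.72 -40.43] shift-after [416.7 -44.  -23.2] shift-before [ -16.7 -295.5  297.6]
tcp [ 0.5765 -0.3319  0.3049] q [-1.07  0.79  1.28  0.99  1.83 -0.68] F [ 0.3  0.2 -1.6] t 10.0 gap 0.208
turn [ 23.31 -74.35 -37.18] shift-after [414.8 -44.   64.2] shift-before [ -16.6 -296.9  299.4]
tcp [ 0.5765 -0.3319  0.3049] q [-1.07  0.79  1.28  0.99  1.83 -0.68] F [ 0.3  0.2 -1.6] t 10.0 gap 0.208
```

{"fn": "play_rows", "kwargs": {"rows": [[[1.41,-6.12,-2.89],[0,0,0],1],[[1.41,-6.12,-2.89],[0,0,0],1],[[1.41,-6.12,-2.89],[0,0,0],1],[[1.41,-6.12,-2.89],[0,0,0],1],[[1.41,-6.12,-2.89],[0,0,0],1],[[1.41,-6.12,-2.89],[0,0,0],1],[[1.41,-6.12,-2.89],[0,0,0],1]]}}

```text
t: 10.58
tcp_pos: [0.5752, -0.3312, 0.2981]
tool_rot: [0.734, 0.64, 0.211, -0.085]
force: [0.4, 0.0, -0.4]
finger_gap: 0.201
gripper_force: 58.5
```

{"fn": "play_rows", "kwargs": {"rows": [[[1.41,-6.12,-2.89],[0,0,0],1],[[1.41,-6.12,-2.89],[0,0,0],1],[[1.41,-6.12,-2.89],[0,0,0],1],[[1.41,-6.12,-2.89],[0,0,0],1],[[1.41,-6.12,-2.89],[0,0,0],1],[[1.41,-6.12,-2.89],[0,0,0],1],[[1.41,-6.12,-2.89],[0,0,0],1],[[0,0,0],[0,0,0],1]]}}

```text
t: 11.25
tcp_pos: [0.5745, -0.3257, 0.296]
tool_rot: [0.628, 0.76, -0.11, 0.126]
force: [-0.7, 1.2, -0.8]
finger_gap: 0.206
gripper_force: 58.5
```

```bash
python3 - <<'E'
from m import *
A=axes(YB,-20); rel(CB+.093*xb+[0,0,.0165+.08],A)
E
```

```text
turn [-0.42 -0.77  0.44] shift-after [431.6 -43.2  36.4] shift-before [431.4 -39.6  42.6]
tcp [ 0.5745 -0.3257  0.296 ] q [-0.58  0.46  1.44 -0.29  1.03 -0.65] F [-0.7  1.2 -0.8] t 11.25 gap 0.206
```

{"fn": "play_rows", "kwargs": {"rows": [[[-0.4,-0.8,0.4],[0,0,0],1],[[0,0,0],[39,-4,3.5],1],[[0,0,0],[39,-4,3.5],1],[[0,0,0],[39,-4,3.5],1],[[0,0,0],[39,-4,3.5],1],[[0,0,0],[39,-4,3.5],1],[[0,0,0],[39,-4,3.5],1],[[0,0,0],[39,-4,3.5],1],[[0,0,0],[39,-4,3.5],1],[[0,0,0],[39,-4,3.5],1],[[0,0,0],[39,-4,3.5],1],[[0,0,0],[39,-4,3],1]]}}

```text
t: 12.25
tcp_pos: [0.4644, 0.045, 0.113]
tool_rot: [0.634, 0.753, -0.111, 0.136]
force: [0.7, 0.1, -1.6]
finger_gap: 0.205
gripper_force: 58.6
```

{"fn": "play_rows", "kwargs": {"rows": [[[0,0,0],[0,0,0],1],[[0,0,0],[0,0,0],1]]}}

```text
t: 12.42
tcp_pos: [0.4638, 0.0455, 0.1128]
tool_rot: [0.632, 0.755, -0.112, 0.135]
force: [0.4, -0.5, -0.4]
finger_gap: 0.209
gripper_force: 58.6
```

```bash
cat >> m.py <<'E'
from scipy.optimize import least_squares
def held(n,box,save=None):
    "fit master axis from points; returns p0,dir"
    s=sense();c=cal(n);p,d=snapshot(n)
    if save: cv2.imwrite(save,p[:,:,::-1])
    W=cloud(n,p,d,c); hsv=cv2.cvtColor(p,cv2.COLOR_RGB2HSV)
    red=((hsv[...,0]<14)|(hsv[...,0]>172))&(hsv[...,1]>130)
    m=red&(np.linalg.norm(W-box,axis=2)<.12)
    w=W[m]; 
    g=box
    R0=R.from_matrix(np.column_stack([xb,np.cross([0,0,1],xb),[0,0,1]]))
    L=R0.inv().apply(w-box)*1000  # x along stub, origin at ideal half-way point
    def f(q):
        y=q[0]+q[1]*L[:,0]; z=q[2]+q[3]*L[:,0]; x=L[:,0]-q[4]
        r=np.interp(x,[-71,1,9,71],[17,17,10,10]); return np.hypot(L[:,1]-y,L[:,2]-z)-r
    o=least_squares(f,[0,0,-5,0,0],loss='soft_l1',f_scale=1.)
    print(n,len(w),'y0,yaw(deg),z0,pitch(deg),x0',o.x[0].round(1),np.degrees(o.x[1]).round(2),o.x[2].round(1),np.degrees(o.x[3]).round(2),o.x[4].round(1),'cost',np.abs(o.fun).mean().round(2),'xrange',L[:,0].min().round(1),L[:,0].max().round(1))
E
python3 - <<'E'
from m import *
S=CB+.032*xb+[0,0,.0165+.08]
A=axes(YB,-20); rel(CB+.093*xb+[0,0,.0165+.08],A)
held('scene',S,'pics/sc3.png');held('side',S,'pics/sd3.png')
a=cv2.imread('pics/sc3.png')[130:290,200:480];b=cv2.imread('pics/sd3.png')[150:310,190:470]
cv2.imwrite('pics/c3.png',cv2.resize(np.hstack([a,b]),(800,229)))
E
```

```text
turn [ 0.02  0.16 -0.27] shift-after [ 7.1 -1.8 -4. ] shift-before [ 7.1 -1.8 -4. ]
tcp [0.4638 0.0455 0.1128] q [ 0.07  0.57  1.95 -0.58  0.67  0.37] F [ 0.4 -0.5 -0.4] t 12.42 gap 0.209
scene 542 y0,yaw(deg),z0,pitch(deg),x0 -0.4 -0.69 -3.4 0.46 -9.4 cost 1.73 xrange -79.9 84.9
side 674 y0,yaw(deg),z0,pitch(deg),x0 -0.3 -1.31 -4.9 0.12 -9.5 cost 1.52 xrange -82.4 62.9
```

View pics/c3.png

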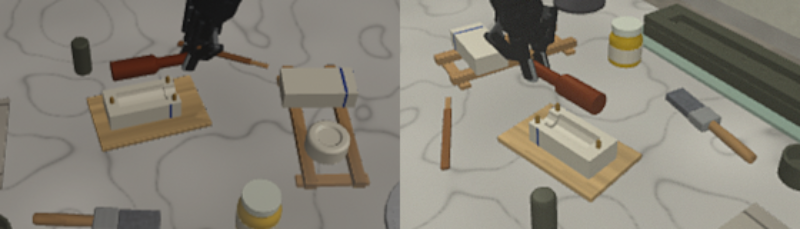

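Both views show the master held level above the bottom half, with its stub toward the mouth. It's about 9 mm short along x. I'll correct that and lower it.

```bash
cat >> m.py <<'E'
yb=np.cross([0,0,1],xb)
def dl(dx,dy,dz,yaw=0):
    R0=R.from_quat(sense()['tool_rot']); w=dx*xb+dy*yb+np.array([0,0,dz])
    print('turn',R0.inv().apply([0,0,yaw]).round(2),'shift',R0.inv().apply(w).round(2))
E
python3 - <<'E'
from m import *
dl(9.4,1.1,0,.8); dl(0,0,-55); dl(0,0,-10)
E
```

```text
turn [-0.28  0.   -0.75] shift [ 8.81 -1.17 -3.25]
turn [0. 0. 0.] shift [19.   -0.29 51.61]
turn [0. 0. 0.] shift [ 3.45 -0.05  9.38]
```

{"fn": "play_rows", "kwargs": {"rows": [[[-0.28,0,-0.75],[0,0,0],1],[[0,0,0],[8.8,-1.2,-3.3],1],[[0,0,0],[3.8,0,10.3],1],[[0,0,0],[3.8,0,10.3],1],[[0,0,0],[3.8,0,10.3],1],[[0,0,0],[3.8,0,10.3],1],[[0,0,0],[3.8,0,10.4],1],[[0,0,0],[0,0,0],1],[[0,0,0],[0,0,0],1],[[0,0,0],[0,0,0],1]]}}

```text
t: 13.35
tcp_pos: [0.4614, 0.0535, 0.0593]
tool_rot: [0.627, 0.759, -0.11, 0.137]
force: [0.2, 0.1, -1.1]
finger_gap: 0.201
gripper_force: 58.7
```

```bash
python3 - <<'E'
from m import *
S=CB+.032*xb+[0,0,.0165+.02]
A=axes(YB,-20); rel(CB+.093*xb+[0,0,.0165+.02],A)
held('scene',S,'pics/sc4.png');held('side',S,'pics/sd4.png');held('wrist',S,'pics/wr4.png')
a=cv2.imread('pics/sc4.png')[150:270,230:390];b=cv2.imread('pics/sd4.png')[190:310,240:400]; c=cv2.imread('pics/wr4.png')[100:340,160:480]
cv2.imwrite('pics/c4.png',np.vstack([np.hstack([cv2.resize(a,(400,300)),cv2.resize(b,(400,300))]),np.pad(cv2.resize(c,(400,300)),((0,0),(0,400),(0,0)))]))
E
```

```text
turn [0.41 0.23 0.36] shift-after [ 1.5 -0.9  5. ] shift-before [ 1.5 -0.9  4.9]
tcp [0.4614 0.0535 0.0593] q [ 0.09  0.68  1.97 -0.71  0.56  0.52] F [ 0.2  0.1 -1.1] t 13.35 gap 0.201
scene 513 y0,yaw(deg),z0,pitch(deg),x0 -0.3 -0.07 2.8 -0.27 -0.2 cost 1.66 xrange -71.4 60.2
side 629 y0,yaw(deg),z0,pitch(deg),x0 0.8 -0.2 1.1 0.06 -0.2 cost 1.44 xrange -72.8 68.7
wrist 3754 y0,yaw(deg),z0,pitch(deg),x0 -1.7 -0.35 3.3 -0.12 -1.6 cost 1.65 xrange -28.0 90.4
```

View pics/c4.png

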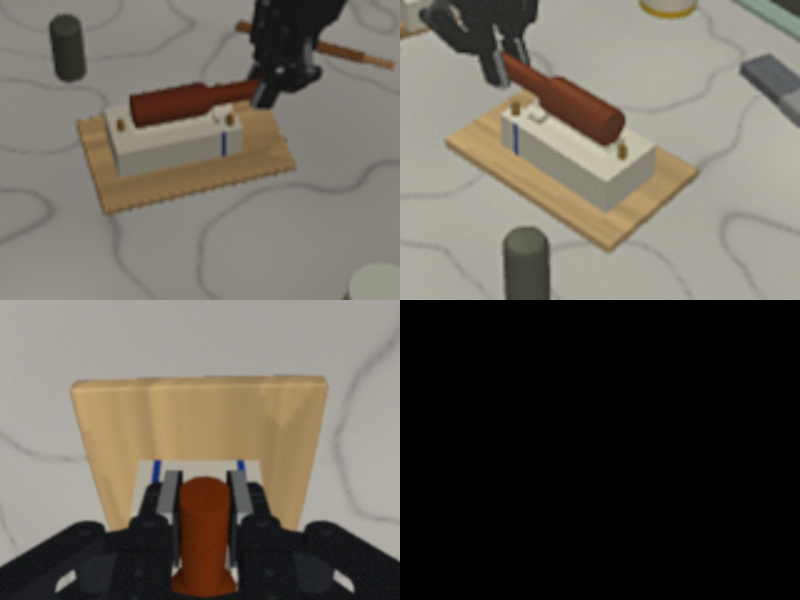

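The master hangs about 20 mm over the trough and lines up in all three views: stub at (203,520) between the blue lines in the wrist view, foot just short of the rear dowel. Lowering gently.

{"fn": "play_rows", "kwargs": {"rows": [[[0,0,0],[0.5,-0.4,0],1],[[0,0,0],[1.7,0,4.7],1],[[0,0,0],[1.7,0,4.7],1],[[0,0,0],[1.7,0,4.7],1],[[0,0,0],[0.5,0,1.4],1],[[0,0,0],[0.3,0,0.9],1],[[0,0,0],[0,0,0],1],[[0,0,0],[0,0,0],1]]}}

```text
t: 14.17
tcp_pos: [0.4605, 0.054, 0.041]
tool_rot: [0.626, 0.759, -0.11, 0.136]
force: [0.3, -0.2, -0.5]
finger_gap: 0.209
gripper_force: 58.7
```

```bash
python3 - <<'E'
from m import *
S=CB+.032*xb+[0,0,.0165]
A=axes(YB,-20); rel(CB+.093*xb+[0,0,.0165],A)
held('scene',S);held('side',S);print(sense()['ft_torque'])
E
```

```text
turn [0.35 0.22 0.44] shift-after [ 1.4 -0.1  6.7] shift-before [ 1.4 -0.1  6.7]
tcp [0.4605 0.054  0.041 ] q [ 0.09  0.72  1.98 -0.76  0.53  0.58] F [ 0.3 -0.2 -0.5] t 14.17 gap 0.209
scene 488 y0,yaw(deg),z0,pitch(deg),x0 0.5 -0.35 4.4 -0.09 -0.1 cost 1.93 xrange -70.8 59.9
side 595 y0,yaw(deg),z0,pitch(deg),x0 1.6 -0.53 2.5 0.15 0.5 cost 1.39 xrange -72.0 78.1
[ 0.32931834  0.09037182 -0.00281923]
```

{"fn": "play_rows", "kwargs": {"rows": [[[0,0,0],[0.3,0.4,0.9],1],[[0,0,0],[0.3,0,0.9],1],[[0,0,0],[0,0,0],1],[[0,0,0],[0,0,0],1]]}}

```text
t: 14.6
tcp_pos: [0.461, 0.0541, 0.0392]
tool_rot: [0.626, 0.759, -0.11, 0.137]
force: [0.6, -0.3, -1.2]
finger_gap: 0.205
gripper_force: 58.6
```

{"fn": "play_rows", "kwargs": {"rows": [[[0,0,0],[0.3,0,0.9],1],[[0,0,0],[0,0,0],1],[[0,0,0],[0,0,0],1]]}}

```text
t: 14.85
tcp_pos: [0.4609, 0.054, 0.0382]
tool_rot: [0.626, 0.759, -0.11, 0.136]
force: [0.5, -0.4, -1.7]
finger_gap: 0.203
gripper_force: 58.6
```

{"fn": "play_rows", "kwargs": {"rows": [[[0,0,0],[0.3,0,0.9],1],[[0,0,0],[0,0,0],1],[[0,0,0],[0,0,0],1]]}}

```text
t: 15.1
tcp_pos: [0.4609, 0.054, 0.0373]
tool_rot: [0.626, 0.759, -0.11, 0.136]
force: [0.0, -0.4, -1.9]
finger_gap: 0.202
gripper_force: 58.6
```

```bash
python3 - <<'E'
from m import *
S=CB+.032*xb+[0,0,.0165]
A=axes(YB,-20); rel(CB+.093*xb+[0,0,.0165],A)
held('scene',S);held('side',S);print(sense()['ft_torque'])
E
```

```text
turn [0.36 0.22 0.43] shift-after [ 0.3 -0.5  3.2] shift-before [ 0.3 -0.5  3.2]
tcp [0.4609 0.054  0.0373] q [ 0.09  0.73  1.98 -0.76  0.52  0.59] F [ 0.  -0.4 -1.9] t 15.1 gap 0.202
scene 452 y0,yaw(deg),z0,pitch(deg),x0 -0.0 0.17 0.5 -0.17 0.3 cost 1.94 xrange -70.9 60.6
side 545 y0,yaw(deg),z0,pitch(deg),x0 1.4 -0.29 -1.3 0.2 0.8 cost 1.27 xrange -72.0 69.3
[ 0.35771389  0.08224561 -0.02529603]
```

{"fn": "play_rows", "kwargs": {"rows": [[[0,0,0],[0.3,0,0.9],1],[[0,0,0],[0,0,0],1],[[0,0,0],[0,0,0],1]]}}

```text
t: 15.45
tcp_pos: [0.4609, 0.0539, 0.0364]
tool_rot: [0.626, 0.759, -0.11, 0.137]
force: [-1.0, -0.5, -0.4]
finger_gap: 0.199
gripper_force: 58.7
```

{"fn": "play_rows", "kwargs": {"rows": [[[0,0,0],[0.3,0,0.9],1],[[0,0,0],[0,0,0],1],[[0,0,0],[0,0,0],1]]}}

```text
t: 15.7
tcp_pos: [0.4609, 0.0539, 0.0355]
tool_rot: [0.626, 0.759, -0.111, 0.137]
force: [-0.1, 1.0, 1.4]
finger_gap: 0.202
gripper_force: 58.9
```

{"fn": "play_rows", "kwargs": {"rows": [[[0,0,0],[0.3,0,0.9],1],[[0,0,0],[0,0,0],1],[[0,0,0],[0,0,0],1]]}}

```text
t: 15.95
tcp_pos: [0.4607, 0.0538, 0.0347]
tool_rot: [0.626, 0.759, -0.111, 0.137]
force: [-1.7, 0.4, 3.3]
finger_gap: 0.205
gripper_force: 59.2
```

{"fn": "play_rows", "kwargs": {"rows": [[[0,0,0],[0,0,0],0.7],[[0,0,0],[0,0,0],0.6],[[0,0,0],[0,0,0],0.5],[[0,0,0],[0,0,0],0.4],[[0,0,0],[0,0,0],0.4],[[0,0,0],[0,0,0],0.4]]}}

```text
t: 16.45
tcp_pos: [0.4612, 0.0539, 0.0344]
tool_rot: [0.626, 0.759, -0.11, 0.137]
force: [1.0, -0.6, -0.0]
finger_gap: 0.601
gripper_force: 0.0
```

{"fn": "play_rows", "kwargs": {"rows": [[[0,0,0],[0,0,-10],0.4],[[0,0,0],[0,0,-25],0.4],[[0,0,0],[0,0,-30],0.4],[[0,0,0],[0,0,-40],0],[[0,0,0],[0,0,-40],0],[[0,0,0],[0,0,-40],0],[[0,0,0],[0,0,0],0]]}}

```text
t: 17.03
tcp_pos: [0.4518, 0.1193, 0.2145]
tool_rot: [0.626, 0.76, -0.104, 0.141]
force: [0.9, 1.1, 0.1]
finger_gap: 0.996
gripper_force: 0.0
```

```bash
python3 - <<'E'
from m import *
S=CB+.032*xb+[0,0,.0165]
held('scene',S,'pics/sc5.png');held('side',S,'pics/sd5.png')
YT=85.76; CT=np.array([.4799,.2792,.042])
rel(CT+[0,0,.15],axes(YT),True)
for n,f in (('scene','sc5'),('side','sd5')):
    p=cv2.imread(f'pics/{f}.png'); W=cloud(n,p,snapshot(n)[1])
    print(n,face(W,(.4768,-.0347),.046,.085,.003)[0],face(W,CT,.06,.085,.003)[0])
E
```

```text
scene 488 y0,yaw(deg),z0,pitch(deg),x0 1.4 -0.38 -0.8 -0.02 0.2 cost 2.08 xrange -71.8 72.9
side 538 y0,yaw(deg),z0,pitch(deg),x0 2.6 -0.45 -2.5 0.38 -0.2 cost 1.13 xrange -73.1 76.4
turn [ 3.15 20.03 15.08] shift-after [163.8  18.9  28.7] shift-before [153.6  61.3 -25.5]
tcp [0.4489 0.1173 0.2097] q [ 0.23  0.4   1.84 -0.44  0.95  0.31] F [-0.6 -0.8  0.8] t 17.13 gap 1.002
scene ((474.61224365234375, -24.200050354003906), (69.05230712890625, 147.58055114746094), 10.42575740814209) ((479.9150085449219, 280.11236572265625), (129.97288513183594, 68.22174072265625), 84.98360443115234)
side ((471.4132080078125, -25.10174560546875), (65.29329681396484, 147.95089721679688), 10.463966369628906) ((474.4870910644531, 278.58935546875), (129.4932098388672, 62.96580123901367), 86.04674530029297)
```

{"fn": "play_rows", "kwargs": {"rows": [[[0.8,5,3.77],[0,0,-10],0],[[0.8,5,3.77],[0,0,-10],0],[[0.8,5,3.77],[0,0,-10],0],[[0.8,5,3.77],[0,0,-10],0],[[0,0,0],[27,6,0],0],[[0,0,0],[27,6,0],0],[[0,0,0],[27,6,0],0],[[0,0,0],[0,0,0],0],[[0,0,0],[0,0,0],0]]}}

```text
t: 17.98
tcp_pos: [0.4702, 0.2044, 0.2444]
tool_rot: [0.733, 0.68, -0.005, -0.002]
force: [-0.7, -0.5, -0.6]
finger_gap: 0.999
gripper_force: 0.0
```

```bash
python3 - <<'E'
from m import *
c=cal('wrist');p,d=snapshot('wrist');cv2.imwrite('pics/wr6.png',p[:,:,::-1]);W=cloud('wrist',p,d,c)
CT=np.array([.4799,.2792,.042])
r=face(W,CT,.06,.085,.003);print(r)
YT=85.76
rel(CT+[0,0,.001+.06],axes(YT),True)
E
```

```text
(((479.5596923828125, 279.3419189453125), (127.95830535888672, 64.98542022705078), 85.83920288085938), 7626, array([0.47956734, 0.27952025, 0.05991426]))
turn [-0.56  0.23 -0.07] shift-after [ 75.9   4.6 152.6] shift-before [ 76.5   5.9 152.2]
tcp [0.4698 0.2039 0.2446] q [ 0.19  0.37  1.7  -0.    1.08  0.27] F [-1.1  0.2 -0.6] t 18.03 gap 1.001
```

View pics/wr6.png

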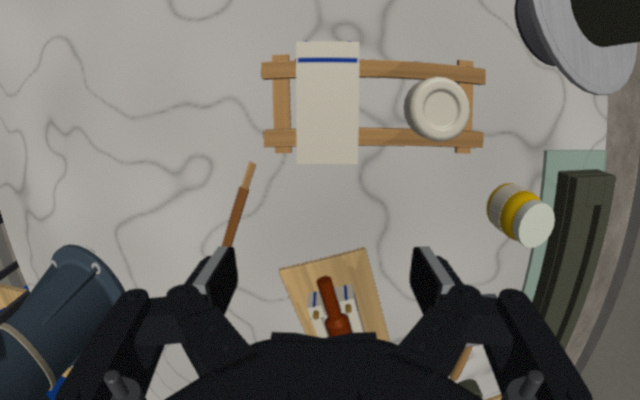

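The top half is at (328,103) with its blue line at (328,60), toward +y. The rack has a crossbar at (282,105), right where the −x finger would come down, so I'll check its height first.

```bash
python3 - <<'E'
from m import *
c=cal('wrist');p,d=snapshot('wrist');W=cloud('wrist',p,d,c)
for u,v in((282,100),(280,110),(378,69),(380,137),(465,100),(270,71),(290,105)): print(u,v,W[v,u].round(4))
CT=np.array([.4796,.2793,.042])
rel(CT+[0,0,.002+.05],axes(85.84),True)
print(axes(85.84).T@(np.array(W[105,282])-CT))
E
```

```text
282 100 [0.4263 0.2861 0.0087]
280 110 [0.4228 0.2743 0.0086]
378 69 [0.5394 0.3136 0.0254]
380 137 [0.5374 0.2348 0.0236]
465 100 [0.6299 0.2765 0.0578]
270 71 [0.4175 0.3208 0.0238]
290 105 [ 0.4342  0.2792 -0.0009]
turn [-0.53  0.22 -0.19] shift-after [ 76.2   4.4 161.9] shift-before [ 76.8   5.7 161.6]
tcp [0.4697 0.2036 0.2449] q [ 0.19  0.37  1.7  -0.    1.08  0.27] F [-0.4  0.4  0.5] t 18.08 gap 1.0
[-0.00314027 -0.05384608  0.03415067]
```

{"fn": "play_rows", "kwargs": {"rows": [[[-0.5,0.2,-0.2],[0,0,0],0],[[0,0,0],[25.4,1.5,20],0],[[0,0,0],[25.4,1.5,20],0],[[0,0,0],[25.4,1.4,30],0],[[0,0,0],[0,0,36],0],[[0,0,0],[0,0,30],0],[[0,0,0],[0,0,26],0],[[0,0,0],[0,0,0],0],[[0,0,0],[0,0,0],0]]}}

```text
t: 18.83
tcp_pos: [0.4803, 0.2794, 0.0838]
tool_rot: [0.732, 0.681, 0.0, 0.0]
force: [-0.2, 0.4, 0.4]
finger_gap: 1.002
gripper_force: 0.0
```

```bash
python3 - <<'E'
from m import *
CT=np.array([.4796,.2793,.042])
rel(CT+[0,0,.002],axes(85.84),True)
E
```

```text
turn [ 0.01  0.   -0.01] shift-after [-0.2 -0.7 50.8] shift-before [-0.2 -0.7 50.8]
tcp [0.4803 0.2794 0.0838] q [ 0.33  0.66  1.73 -0.    0.75  0.4 ] F [-0.2  0.4  0.4] t 18.83 gap 1.002
```

{"fn": "play_rows", "kwargs": {"rows": [[[0,0,0],[0,-0.7,20],0],[[0,0,0],[0,0,20],0],[[0,0,0],[0,0,11],0],[[0,0,0],[0,0,0],0],[[0,0,0],[0,0,0],1],[[0,0,0],[0,0,0],1],[[0,0,0],[0,0,0],1],[[0,0,0],[0,0,0],1],[[0,0,0],[0,0,0],1],[[0,0,0],[0,0,0],1]], "grip_force": 80}}

```text
t: 19.67
tcp_pos: [0.4813, 0.2808, 0.0357]
tool_rot: [0.732, 0.681, 0.003, 0.001]
force: [-1.2, 0.5, 6.6]
finger_gap: 0.732
gripper_force: 89.3
```

{"fn": "play_rows", "kwargs": {"rows": [[[0,0,0],[0,0,0],1],[[0,0,0],[0,0,-3],1],[[0,0,0],[0,0,-10],1],[[0,0,0],[0,0,-25],1],[[0,0,0],[0,0,-30],1],[[0,0,0],[0,0,-30],1],[[0,0,0],[0,0,-32],1],[[0,0,0],[0,0,0],1]]}}

```text
t: 20.33
tcp_pos: [0.4842, 0.2819, 0.1706]
tool_rot: [0.732, 0.681, 0.008, 0.004]
force: [0.2, 0.9, -2.7]
finger_gap: 0.737
gripper_force: 89.1
```

```bash
python3 - <<'E'
from m import *
rel(CB+[0,0,.036+.06+.002],axes(YB),True)
s=sense(); T=s['tcp_pos']
for n in('scene','side'):
    p,d=snapshot(n);W=cloud(n,p,d); hi=p.min(2)>95
    z=T[2]-.033+.060
    print(n,z,face(W,T,z,.085,.004,hi))
E
```

```text
turn [  0.97  -0.27 -14.57] shift-after [-310.   -64.9   55.6] shift-before [-316.7   14.4   53.7]
tcp [0.4842 0.2819 0.1706] q [ 0.33  0.53  1.68 -0.    0.92  0.4 ] F [ 0.2  0.9 -2.7] t 20.33 gap 0.737
scene 0.1975619708445234 (((485.27252197265625, 281.04949951171875), (129.1610565185547, 66.29168701171875), 85.44640350341797), 473, array([0.48796452, 0.26065655, 0.1948927 ]))
side 0.1975619708445234 (((483.3046569824219, 282.0600280761719), (20.058374404907227, 72.35612487792969), 81.0127182006836), 5, array([0.51551822, 0.27123646, 0.19916384]))
```

```bash
python3 - <<'E'
from m import *
rel((CB-.14*xb)*[1,1,0]+[0,0,.20],axes(YB),False)
E
```

```text
turn [  0.45  -0.12 -14.59] shift-after [-449.4  -61.6  -34.3] shift-before [-450.3   53.9  -35.3]
tcp [0.4811 0.2807 0.1657] q [ 0.33  0.53  1.68 -0.    0.92  0.4 ] F [-0.6 -0.5 -4.2] t 20.43 gap 0.737
```

{"fn": "play_rows", "kwargs": {"rows": [[[0.2,0,-4.9],[0,0,-15],1],[[0.2,0,-4.9],[0,0,-15],1],[[0,0,-4.8],[0,0,-5],1],[[0,0,0],[-35,-5,0],1],[[0,0,0],[-35,-5,0],1],[[0,0,0],[-35,-5,0],1],[[0,0,0],[-35,-5,0],1],[[0,0,0],[-35,-5,0],1],[[0,0,0],[-35,-5,0],1],[[0,0,0],[-35,-5,0],1],[[0,0,0],[-35,-5,0],1],[[0,0,0],[-35,-5,0],1]]}}

```text
t: 21.43
tcp_pos: [0.4916, -0.0388, 0.1967]
tool_rot: [0.64, 0.769, -0.001, -0.004]
force: [0.0, 0.9, -3.3]
finger_gap: 0.737
gripper_force: 88.9
```

{"fn": "play_rows", "kwargs": {"rows": [[[0,0,0],[-35,-5,0],1],[[0,0,0],[-35,-5,0],1],[[0,0,0],[-35,-5,0],1],[[0,0,0],[-29,-2,0],1],[[0,0,0],[0,0,0],1],[[0,0,0],[0,0,0],1],[[0,0,0],[0,0,0],1]]}}

```text
t: 22.02
tcp_pos: [0.4994, -0.1713, 0.1966]
tool_rot: [0.64, 0.768, -0.001, -0.004]
force: [-0.3, -0.6, -3.8]
finger_gap: 0.732
gripper_force: 88.9
```

```bash
python3 - <<'E'
from m import *
rel((CB-.14*xb)*[1,1,0]+[0,0,.20],axes(YB),False)
c=cal('wrist');p,d=snapshot('wrist');cv2.imwrite('pics/wr7.png',p[:,:,::-1]);W=cloud('wrist',p,d,c)
import pickle; pickle.dump((sense(),c,p,d),open('w7.pkl','wb'))
E
```

```text
turn [-0.36 -0.3  -0.04] shift-after [-1.5  2.6 -3.4] shift-before [-1.5  2.6 -3.4]
tcp [ 0.4994 -0.1713  0.1966] q [-0.54  0.46  1.71 -0.    0.98 -0.72] F [-0.3 -0.6 -3.8] t 22.02 gap 0.732
```

View pics/wr7.png

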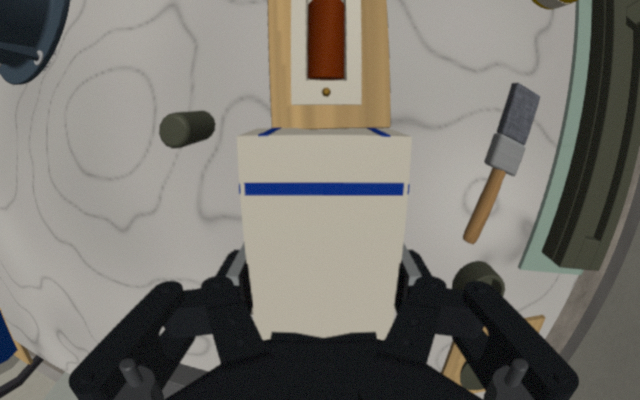

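The held top half fills the centre, with its mouth edge at row 136 and its blue line at row 188. The bottom's rear end, rear dowel at (326,92) and the master's foot are visible beyond it. I'll measure both blocks in this one picture.

```bash
cat > pair.py <<'E'
from m import *
def edges(W,m,o,nm,end):
    L=(W[m]-o)@np.column_stack([xb,yb,[0,0,1]])*1000
    L=L[np.abs(L[:,2]-np.median(L[:,2]))<4]
    pl=np.linalg.lstsq(np.c_[L[:,:2],np.ones(len(L))],L[:,2],rcond=None)[0]
    ed=np.percentile(L[:,0],99.7 if end>0 else .3)
    bins=np.arange(L[:,0].min()+4,L[:,0].max()-4,4); q=[]
    for b in bins:
        s=L[np.abs(L[:,0]-b)<2]
        if len(s)>15: q.append([b,np.percentile(s[:,1],1),np.percentile(s[:,1],99)])
    q=np.array(q); q=q[np.abs((q[:,2]-q[:,1])-np.median(q[:,2]-q[:,1]))<2]
    mid=np.polyfit(q[:,0],(q[:,1]+q[:,2])/2,1); cx=ed-end*64
    print(nm,len(L),'width',np.median(q[:,2]-q[:,1]).round(1),'rows',len(q),'yaw',np.degrees(mid[0]).round(2),'cx',cx.round(1),'cy',np.polyval(mid,cx).round(2),'mid y at seen',np.polyval(mid,q[:,0].mean()).round(2),'seen x',q[:,0].mean().round(0),'z',np.median(L[:,2]).round(1),'slope x,y deg',np.degrees(pl[:2]).round(2))
def pair(c,p,d,T,ztop):
    W=cloud('wrist',p,d,c); hsv=cv2.cvtColor(p,cv2.COLOR_RGB2HSV)
    pale=(p.min(2)>110); v,u=np.mgrid[:400,:640]
    L=(W-CB)@np.column_stack([xb,yb,[0,0,1]])
    m=(np.abs(W[...,2]-ztop)<.006)&(u>200)&(u<450)&(v<330)
    edges(W,m,CB,'top',1)
    m=(np.abs(W[...,2]-.046)<.004)&(np.abs(L[...,1])<.045)&(L[...,0]>-.09)&(L[...,0]<.1)&(v<140)
    edges(W,m,CB,'bottom',-1)
E
python3 - <<'E'
from pair import *
import pickle
s,c,p,d=pickle.load(open('w7.pkl','rb')); T=s['tcp_pos']
W=cloud('wrist',p,d,c); print(W[220,320],W[160,320],W[290,320],W[60,300],W[98,340])
print('tcp in b',((T-CB)@np.column_stack([xb,yb,[0,0,1]])*1000).round(1))
pair(c,p,d,T,W[220,320][2])
E
```

```text
[ 0.49430196 -0.14262193  0.21994085] [ 0.49017005 -0.11964379  0.21987762] [ 0.49997573 -0.17443791  0.2199045 ] [ 0.45838025 -0.06149815  0.04565963] [ 0.50048336 -0.08993987  0.04527262]
tcp in b [-138.     2.3  168.9]
top 31641 width 62.7 rows 19 yaw -0.33 cx -140.4 cy 1.15 mid y at seen 1.04 seen x -120.0 z 192.9 slope x,y deg [0.18 0.45]
bottom 4201 width 63.0 rows 24 yaw 0.08 cx 0.0 cy -0.29 mid y at seen -0.31 seen x -14.0 z 17.9 slope x,y deg [-0.04 -0.  ]
```

```bash
python3 - <<'E'
from m import *
R0=R.from_quat(sense()['tool_rot'])
print(R0.inv().apply(-.45*xb+.18*yb+np.array([0,0,.4])).round(2))
dl(140.4,-1.4,0)
E
```

```text
[-0.45 -0.18 -0.4 ]
turn [0. 0. 0.] shift [140.4    1.47   0.67]
```

{"fn": "play_rows", "kwargs": {"rows": [[[-0.45,-0.18,-0.4],[0,0,0],1],[[0,0,0],[28,0.3,0.1],1],[[0,0,0],[28,0.3,0.1],1],[[0,0,0],[28,0.3,0.1],1],[[0,0,0],[28,0.3,0.1],1],[[0,0,0],[28.4,0.3,0.1],1],[[0,0,0],[0,0,0],1],[[0,0,0],[0,0,0],1],[[0,0,0],[0,0,0],1]]}}

```text
t: 22.82
tcp_pos: [0.4762, -0.0335, 0.1978]
tool_rot: [0.636, 0.772, 0.002, 0.003]
force: [0.7, -0.8, -3.0]
finger_gap: 0.736
gripper_force: 89.0
```

```bash
python3 - <<'E'
from pair import *
c=cal('wrist');p,d=snapshot('wrist'); s=sense();T=s['tcp_pos']
print('tcp in b',((T-CB)@np.column_stack([xb,yb,[0,0,1]])*1000).round(1))
W=cloud('wrist',p,d,c); hsv=cv2.cvtColor(p,cv2.COLOR_RGB2HSV)
v,u=np.mgrid[:400,:640]
m=(np.abs(W[...,2]-W[220,320][2])<.006)&(u>200)&(u<450)&(v<330)
edges(W,m,CB,'top',1)
E
```

```text
tcp in b [  0.5   0.3 169.8]
top 31606 width 62.6 rows 19 yaw 0.23 cx -0.4 cy -0.68 mid y at seen -0.6 seen x 20.0 z 193.9 slope x,y deg [-0.24 -0.19]
```

```bash
python3 - <<'E'
from m import *
dl(.4,.35,0); dl(0,0,-100)
E
```

```text
turn [0. 0. 0.] shift [ 0.4  -0.35 -0.  ]
turn [0. 0. 0.] shift [  0.23  -0.6  100.  ]
```

{"fn": "play_rows", "kwargs": {"rows": [[[0.1,0.15,0.1],[0.4,-0.4,0],1],[[0,0,0],[0,0,25],1],[[0,0,0],[0,0,25],1],[[0,0,0],[0,0,25],1],[[0,0,0],[0,0,25],1],[[0,0,0],[0,0,17],1],[[0,0,0],[0,0,0],1],[[0,0,0],[0,0,0],1],[[0,0,0],[0,0,0],1]]}}

```text
t: 23.62
tcp_pos: [0.4768, -0.0345, 0.0812]
tool_rot: [0.638, 0.77, 0.002, 0.001]
force: [0.0, 0.1, -2.8]
finger_gap: 0.736
gripper_force: 88.9
```

```bash
cat >> pair.py <<'E'
def now(save=None):
    c=cal('wrist');p,d=snapshot('wrist'); s=sense();T=s['tcp_pos']
    print('tcp in b',((T-CB)@np.column_stack([xb,yb,[0,0,1]])*1000).round(1),'F',s['force'].round(1),s['ft_torque'].round(2))
    W=cloud('wrist',p,d,c); v,u=np.mgrid[:400,:640]
    m=(np.abs(W[...,2]-W[220,320][2])<.006)&(u>200)&(u<450)&(v<330)
    edges(W,m,CB,'top',1)
    if save: cv2.imwrite(save,p[:,:,::-1])
E
python3 - <<'E'
from pair import *
now()
for n,b in(('scene',(140,270,220,400)),('side',(170,310,230,410))):
    p,d=snapshot(n); a=p[b[0]:b[1],b[2]:b[3],::-1]; cv2.imwrite(f'pics/{n}8.png',cv2.resize(a,(400,290),interpolation=cv2.INTER_CUBIC))
cv2.imwrite('pics/c8.png',np.hstack([cv2.imread('pics/scene8.png'),cv2.imread('pics/side8.png')]))
E
```

```text
tcp in b [ 0.3 -0.3 53.6] F [-0.3 -0.1 -3.4] [-0.   -0.    0.05]
top 31620 width 62.7 rows 19 yaw -0.12 cx -1.5 cy -1.16 mid y at seen -1.2 seen x 19.0 z 77.4 slope x,y deg [-0.1  -0.11]
```

View pics/c8.png

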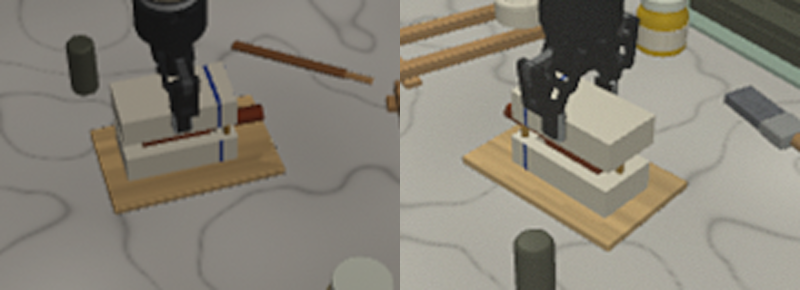

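The views show the top half level about 23 mm above the bottom, mouths at the same end, dowels visible in the gap and the stub sticking out. I'll apply a small correction and lower it.

{"fn": "play_rows", "kwargs": {"rows": [[[0,0,-0.2],[1.0,-0.8,0],1],[[0,0,0],[0,0,4],1],[[0,0,0],[0,0,0],1],[[0,0,0],[0,0,0],1],[[0,0,0],[0,0,0],1]]}}

```text
t: 24.18
tcp_pos: [0.4749, -0.0328, 0.0765]
tool_rot: [0.636, 0.772, 0.002, 0.001]
force: [-0.0, -0.2, -3.5]
finger_gap: 0.737
gripper_force: 89.0
```

```bash
python3 - <<'E'
from pair import *
now();now()
E
```

```text
tcp in b [ 2.2  1.5 48.5] F [ 0.5  0.2 -4.2] [ 0.03  0.   -0.02]
top 31621 width 62.6 rows 18 yaw 0.19 cx 0.5 cy 0.39 mid y at seen 0.45 seen x 20.0 z 72.7 slope x,y deg [-0.05 -0.05]
tcp in b [ 2.2  1.5 48.5] F [ 0.3 -0.2 -2.8] [-0.    0.01  0.03]
top 31632 width 62.7 rows 19 yaw 0.21 cx 0.4 cy 0.37 mid y at seen 0.44 seen x 21.0 z 72.7 slope x,y deg [-0.05 -0.04]
```

{"fn": "play_rows", "kwargs": {"rows": [[[0,0,0.1],[-0.7,0.5,0],1],[[0,0,0],[0,0,1.5],1],[[0,0,0],[0,0,0],1],[[0,0,0],[0,0,0],1],[[0,0,0],[0,0,0],1]]}}

```text
t: 24.7
tcp_pos: [0.4755, -0.0334, 0.075]
tool_rot: [0.637, 0.771, 0.002, 0.0]
force: [0.3, -0.7, -3.0]
finger_gap: 0.733
gripper_force: 89.0
```

```bash
python3 - <<'E'
from pair import *
now()
E
```

```text
tcp in b [ 1.5  1.  47. ] F [ 0.8  0.  -3.4] [-0.02 -0.    0.  ]
top 31630 width 62.7 rows 19 yaw 0.13 cx -0.3 cy -0.1 mid y at seen -0.06 seen x 20.0 z 71.2 slope x,y deg [-0.05 -0.03]
```

{"fn": "play_rows", "kwargs": {"rows": [[[0,0,0],[0,0.1,1.5],1],[[0,0,0],[0,0,1.5],1],[[0,0,0],[0,0,1],1],[[0,0,0],[0,0,1],1],[[0,0,0],[0,0,0],1]]}}

```text
t: 25.17
tcp_pos: [0.4755, -0.0334, 0.0698]
tool_rot: [0.637, 0.771, 0.002, 0.0]
force: [-0.2, -0.2, -3.5]
finger_gap: 0.731
gripper_force: 89.0
```

{"fn": "play_rows", "kwargs": {"rows": [[[0,0,0],[0,0,1],1],[[0,0,0],[0,0,1],1],[[0,0,0],[0,0,1],1],[[0,0,0],[0,0,0],1]]}}

```text
t: 25.5
tcp_pos: [0.4756, -0.0334, 0.0669]
tool_rot: [0.637, 0.771, 0.002, 0.0]
force: [0.7, 0.5, -3.1]
finger_gap: 0.735
gripper_force: 89.0
```

```bash
python3 - <<'E'
from pair import *
now()
E
```

```text
tcp in b [ 1.5  1.  38.9] F [-0.6  0.7 -3.4] [-0.   -0.03  0.01]
top 31625 width 62.6 rows 19 yaw 0.07 cx -0.2 cy -0.15 mid y at seen -0.12 seen x 20.0 z 63.1 slope x,y deg [-0.04 -0.03]
```

The dowels are about 5 mm into the sockets with no resistance. Continuing down.

{"fn": "play_rows", "kwargs": {"rows": [[[0,0,0],[0,0,1.2],1],[[0,0,0],[0,0,1.2],1],[[0,0,0],[0,0,1.2],1],[[0,0,0],[0,0,1.2],1],[[0,0,0],[0,0,1.2],1],[[0,0,0],[0,0,1],1],[[0,0,0],[0,0,0],1]]}}

```text
t: 26.13
tcp_pos: [0.4756, -0.0334, 0.0598]
tool_rot: [0.637, 0.771, 0.002, 0.0]
force: [0.3, 0.3, -3.3]
finger_gap: 0.737
gripper_force: 89.0
```

{"fn": "play_rows", "kwargs": {"rows": [[[0,0,0],[0,0,0.5],1],[[0,0,0],[0,0,0.5],1],[[0,0,0],[0,0,0.5],1],[[0,0,0],[0,0,0],1],[[0,0,0],[0,0,0],1]]}}

```text
t: 26.55
tcp_pos: [0.4757, -0.0334, 0.0585]
tool_rot: [0.637, 0.771, 0.002, 0.001]
force: [0.7, -0.4, -3.7]
finger_gap: 0.731
gripper_force: 89.0
```

{"fn": "play_rows", "kwargs": {"rows": [[[0,0,0],[0,0,0.4],1],[[0,0,0],[0,0,0],1],[[0,0,0],[0,0,0],1]]}}

```text
t: 26.8
tcp_pos: [0.4757, -0.0334, 0.0581]
tool_rot: [0.637, 0.771, 0.002, 0.001]
force: [-0.0, 0.3, -3.1]
finger_gap: 0.736
gripper_force: 89.0
```

{"fn": "play_rows", "kwargs": {"rows": [[[0,0,0],[0,0,0.4],1],[[0,0,0],[0,0,0],1],[[0,0,0],[0,0,0],1]]}}

```text
t: 27.05
tcp_pos: [0.4757, -0.0334, 0.0577]
tool_rot: [0.637, 0.771, 0.002, 0.001]
force: [0.8, -0.2, -3.3]
finger_gap: 0.739
gripper_force: 89.5
```

{"fn": "play_rows", "kwargs": {"rows": [[[0,0,0],[0,0,0.4],1],[[0,0,0],[0,0,0],1],[[0,0,0],[0,0,0],1]]}}

```text
t: 27.3
tcp_pos: [0.4757, -0.0334, 0.0577]
tool_rot: [0.637, 0.771, 0.002, 0.001]
force: [-0.2, 0.2, 3.7]
finger_gap: 0.737
gripper_force: 89.9
```

{"fn": "play_rows", "kwargs": {"rows": [[[0,0,0],[0,0,0.3],1],[[0,0,0],[0,0,0],1],[[0,0,0],[0,0,0],1]]}}

```text
t: 27.55
tcp_pos: [0.4757, -0.0334, 0.0577]
tool_rot: [0.637, 0.771, 0.002, 0.001]
force: [-0.5, -0.3, 6.0]
finger_gap: 0.734
gripper_force: 90.5
```

```bash
python3 - <<'E'
from pair import *
now()
for n in('scene','side'):
    p,d=snapshot(n); W=cloud(n,p,d); T=np.array([.4768,-.0347,0])
    try: print(n,face(W,T,.082,.085,.003,p.min(2)>80))
    except Exception as e: print(e)
E
```

```text
tcp in b [ 1.5  0.8 29.7] F [-1.1 -0.   6.5] [0.05 0.39 0.02]
top 31638 width 62.7 rows 19 yaw 0.07 cx -0.3 cy -0.31 mid y at seen -0.28 seen x 20.0 z 53.9 slope x,y deg [-0.04 -0.04]
scene (((477.59619140625, -33.679603576660156), (69.28961944580078, 128.1339874267578), 10.662694931030273), 647, array([ 0.47978129, -0.0550043 ,  0.08157567]))
side (((473.40838623046875, -41.35478973388672), (128.15768432617188, 91.19668579101562), 86.86628723144531), 594, array([ 0.47948818, -0.059601  ,  0.07991606]))
```

The top's back is 53.9 mm above the bottom's centre, against 54 when closed, and it's level. So the mould is shut. Raising the push to 15 N.

{"fn": "play_rows", "kwargs": {"rows": [[[0,0,0],[0,0,0.6],1],[[0,0,0],[0,0,0],1],[[0,0,0],[0,0,0],1],[[0,0,0],[0,0,0],1]]}}

```text
t: 28.03
tcp_pos: [0.4757, -0.0334, 0.0577]
tool_rot: [0.637, 0.771, 0.002, 0.001]
force: [-2.8, -0.2, 12.4]
finger_gap: 0.732
gripper_force: 91.2
```

{"fn": "play_rows", "kwargs": {"rows": [[[0,0,0],[0,0,0.3],1],[[0,0,0],[0,0,0],1],[[0,0,0],[0,0,0],1],[[0,0,0],[0,0,0],1],[[0,0,0],[0,0,0],1],[[0,0,0],[0,0,0],1]]}}

```text
t: 28.53
tcp_pos: [0.4757, -0.0334, 0.0577]
tool_rot: [0.637, 0.771, 0.002, 0.001]
force: [-2.6, 0.0, 14.5]
finger_gap: 0.734
gripper_force: 91.5
```

{"fn": "play_rows", "kwargs": {"rows": [[[0,0,0],[0,0,0],1],[[0,0,0],[0,0,0],1],[[0,0,0],[0,0,0],1],[[0,0,0],[0,0,0],1],[[0,0,0],[0,0,0],1],[[0,0,0],[0,0,0],1]]}}

```text
t: 29.03
tcp_pos: [0.4757, -0.0334, 0.0577]
tool_rot: [0.637, 0.771, 0.002, 0.001]
force: [-2.9, -0.1, 15.2]
finger_gap: 0.735
gripper_force: 91.5
```

```bash
python3 - <<'E'
from pair import *
now(); print(sense()['t'])
E
```

```text
tcp in b [ 1.5  0.8 29.7] F [-2.4 -0.6 15.5] [ 0.08  0.7  -0.07]
top 31672 width 62.7 rows 18 yaw 0.08 cx -0.3 cy -0.32 mid y at seen -0.29 seen x 20.0 z 53.9 slope x,y deg [-0.04 -0.04]
29.0833
```

The push is steady at about 15 N and the mould is closed and level. Handing in.

```bash
python3 -c "
from station import *
print(sign_off())"
```

```text
the job is handed in; nothing more can be done
None
```

The vase master is laid in the bottom half with its stub out of the mouth, the top half is closed fully over the dowels with both mouths at the same end, and the gripper is still holding it down at about 15 N; handed in at about 29 s.

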